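Check the sander table with a square

TASK

Slide the clear guard of the bench disc sander fully open, away from the disc. Then take the steel engineer's square that stands on the bench, set its stock on the sander's table, square-on to the disc and near the middle of the disc's width, and push it home into the corner, so that the stock is pressed flat on the table and the upright edge of the square flat against the abrasive disc. Finish while gripping it there, pressing firmly on both faces, with the guard still open and the other things on the bench left alone.

Things in the scene. Friction and masses are not known exactly. Their poses are not given: they have to be found in the camera images.
- guard (a joint): sliding guard of the disc sander: a clear tunnel 190 mm wide, 140 mm long and 176 mm high (above the bench), open at both ends, that covers table and disc when shut. 0 = shut, grows to 0.14 m = fully open (over the motor). It slides along the sander's -y axis with about 1.5 N of friction and stays where it is left
- guard_handle (a point): middle of the black handle bar on top of the guard: 12 mm thick, 90 mm long along the sander's x axis, 212 mm above the bench, with 30 mm free beneath it. Moves with the guard; its axes are the sander's axes
- sander: bench disc sander, 216 mm wide (its x), 330 mm long (its y, from -205 to +125 mm), fixed to the bench. Origin on the bench below the middle of the abrasive disc's face; its +y axis points out of the disc face across the table, its -y axis to the motor, z up
- sander_disc: vertical abrasive disc of the sander, 140 mm in diameter, brown face. Origin at the middle of the face, 88 mm above the bench; +y of the sander is the outward normal of the face
- sander_table: aluminium table of the sander, rigid, smooth (friction about 0.3), flat top 90 mm above the bench, 170 mm wide along the sander's x (85 mm to either side of the disc's middle), from 3 to 118 mm in front of the disc face, with a 12 mm wide mitre slot parallel to the disc, 79 to 91 mm in front of it. Origin and axes as corner
- corner (a point): the corner between table and disc: in the plane of the disc face, at the height of the table's top (90 mm above the bench), on the disc's middle line. x along the corner, y out of the disc face, z up
- square: steel engineer's square, 0.18 to 0.34 kg, loose, standing on its stock: a dark bar 100 mm long (y), 18 wide (x), 18 high. At one end stands the bright blade, 4 mm thick (x), 20 wide (y), top 75 mm up. Origin: outer corner, at the blade's outer edge, underside, mid-width; +y along the stock, +z up the blade. Outer upright edge (blade edge and stock end): plane y = 0; underside: z = 0
- blade_top (a point): top of the square's outer upright edge, 75 mm above the origin of the square
- stock_end (a point): far end of the stock's underside, 100 mm from the origin of the square along its y
- stock_grip (a point): place to grip the square from above, across its 18 mm width: on the stock, 70 mm from the outer upright edge, 12 mm above the underside
- bracket: bystander: printed L-bracket, 40x60x35 mm, loose
- marker: bystander: marker pen, 14x132x16 mm, loose
- caliper: bystander: caliper, 71x210x14 mm, loose

How it is judged:
By the outcome, as a careful person would: the job done as asked, in the order asked, and still so for the second after the job is handed in, while the arm keeps its last pose, push and grip.
It also fails if it takes over 61 s, if anything falls off the work surface, if the arm or the gripper's body presses on something with over 40 N, if the wrist force passes 120 N, or if a joint passes its speed limit or range.

ROBOT

A 6-joint arm with a two-finger parallel gripper is mounted at the origin on a cart in front of the work surface, level with it; the furniture and walls round the work are solid. World frame = base frame: x ahead of the robot, y to its left, z up, the work surface at z = 0. Lengths are in m, angles in degrees, forces in N, time in s.
With the tool pointing down it reaches from about 0.3 to 0.75 m from the base axis. Payload 8.5 kg.
Tool frame: the origin (TCP) lies midway between the tips of the shut fingers; the grasp point (between the pads) lies 19 mm behind it; z points along the fingers, y is the line along which they close (so a half turn about z gives the same grasp; the last joint's range is limited). The gripper opens to 85 mm and grips with 20 to 120 N. Pads are 22 mm wide; open, the fingers measure 114 mm over their backs; the gripper's body (76 mm by 85 mm) begins 54 mm behind the grasp point. The pads swing forward as they close: fully open they stand 13 mm farther back than shut.
Start: joints at [54.643, 21.807, 74.336, -0, 83.858, -12.336], TCP at [0.215, 0.506, 0.195] pointing down, gripper open.
Joint ranges: [-178.18, 178.18], [-50.72, 133.34], [12.68, 142.11], [-81.47, 261.47], [9.98, 163.14], [-165.26, 165.26]. Speed limits (degrees/s): [136.94, 136.94, 180, 180, 180, 180].

INTERFACE

Orientations are given as a 3x3 rotation matrix whose columns are the frame's x, y, z axes.
In Python, from rig import env, viewer, recognise, pinpoint gives the robot as it stands.
- The arm moves only by the tool move_arm, never from a script. Its argument "plan" is text: rows parted by semicolons, each of 7 numbers parted by spaces: the shift along the tool's x, y, z in m, then the turn, a rotation vector about the tool's x, y, z in rad, then the finger opening in m, from 0 to 0.0854. A call has 1 to 12 rows; each row shifts and turns the commanded pose from where the row before left it, along the tool's axes as they then stand; what a row does not reach is not made up. A row lasts 1/8 s, in which the tool goes at most 62.5 mm and 10.7 degrees, less where a joint would pass 70% of its speed; a pose out of reach is approached as far as the arm can. A call is refused whole if a number of a shift passes 0.0625 or a number of a turn 0.188, either way. A call with a gripper value outside its range is refused whole. The fingers move at their own pace and stop on an object; "grip_force" is the grip in N (left out, the last holds). Time passes only in rows, so rows that do not move let the fingers close. It gives the time, the measured TCP pose, the force, the opening and the grip force at its end, in the units of the state.
- env.observe(): the state, without advancing time (a new reading comes with each control period).
- viewer.get_image(name): name is "side" or "top"; returns (picture, depth): 400x640x3 uint8, red, green, blue; 400x640 float32, m along the optical axis (not along the pixel's ray), 0 where there is no reading.
- viewer.calibration(name): a dict with "fx", "fy", "cx", "cy" (pixels), "k1" (the pictures are not rectified: a ray, as slopes to the right and down, at radius r is drawn at 1 + k1 r^2 times it, then the intrinsics apply), "R" (3x3) and "t" (3): a world point X has camera coordinates R X + t. Camera axes: x right, y down, z forward; pixel columns grow to the right and rows downward; lengths in m; the calibration is good to about 2 mm. A picture is of the moment at which its call begins. calibration takes no time and is no camera call.
- env.close_job(): hands the job in; it is judged then, once.
Trained networks look in the newest picture that a camera, given by its name, has taken for a name from the list of things; names that differ only in an ending like _2 or _b are one class to them, and where a whole thing is asked for, a point or a joint stands for the part that bears it (a point fixed in the world has none). Each returns a list of dicts, best first, with "conf" (0 to 1); they miss things now and then, are a little off and sometimes report something else, mostly with a low value. They report only what shows in the picture. A call takes as long as a camera call.
- recognise(camera, name): "extent" ([centre column, centre row, width, height] in pixels, round what is visible of it).
- pinpoint(camera, name): "pixel" ([column, row] in pixels: a listed point, or the origin of a listed thing).
The state is a dict: "time_s": time; "q": joint angles; "qvel": joint speeds; "joint_efforts": joint torques, N m; "position": TCP position; "tool_rot": TCP orientation; "ft_force": force on the tool from outside, world axes, zero at the start; "wrist_torque": the same for the moment, N m; "grip_width": finger opening in m; "gripper_force": force on a finger pad.
Only numpy, scipy, OpenCV 4.12 (cv2) and the standard library are available. Lean on these libraries where they do the work, as an engineer would, in place of code of your own. Each camera call takes 0.05 s, during which the arm holds its last target. There are 200 camera calls.

## Working session

There is one attempt and no reset: what is moved stays moved. The work goes in short steps, Python scripts to look and compute and a tool call to move; the robot and the scene stay as the last step left them, time stands still between calls to the robot, and variables do not carry over. Pictures are saved under pics/ and viewed, at most 10 in all, crops included, and the job is handed in when it is done.

Besides the shell and the picture viewer there is one more tool, called after "Emit:" as name(argument=value, ...), one argument or row to a line, values as JSON. move_arm: Moves the arm, as the interface text tells. Its arguments: {"type":"object","properties":{"plan":{"type":"string"},"grip_force":{"type":"number"}},"required":["plan"]}

```bash
ls; mkdir -p pics
cat > h.py <<'E'
from rig import env, viewer, recognise, pinpoint
import numpy as np, cv2
def ray(cam,px):
    c=viewer.calibration(cam);R=np.array(c['R']);t=np.array(c['t'])
    K=np.array([[c['fx'],0,c['cx']],[0,c['fy'],c['cy']],[0,0,1.]])
    p=cv2.undistortPoints(np.array([[px]],float),K,np.array([c['k1'],0,0,0.]))[0,0]
    return -R.T@t, R.T@np.array([p[0],p[1],1.])
def atz(cam,px,z):
    o,d=ray(cam,px); return o+d*(z-o[2])/d[2]
def tri(pa,pb,a='side',b='top'):
    o1,d1=ray(a,pa);o2,d2=ray(b,pb)
    s=np.linalg.lstsq(np.c_[d1,-d2],o2-o1,rcond=None)[0]
    A=o1+s[0]*d1;B=o2+s[1]*d2
    return (A+B)/2,np.linalg.norm(A-B)
def dep(cam,px,D,w=1):
    o,d=ray(cam,px);u,v=map(int,np.round(px));P=D[v-w:v+w+1,u-w:u+w+1];P=P[P>0]
    return o+d*np.median(P) if len(P) else None
E
cat > a.py <<'E'
from h import *
np.set_printoptions(precision=4,suppress=True)
D={}
for c in('side','top'):
    im,D[c]=viewer.get_image(c); cv2.imwrite(f'pics/{c}0.png',im[:,:,::-1])
    k=viewer.calibration(c);print(c,-np.array(k['R']).T@k['t'],k['fx'],k['k1'])
for n in['guard_handle','corner','sander_disc','sander','square','blade_top','stock_end','stock_grip']:
    r={c:pinpoint(c,n)[:2] for c in D}
    for c in D: print(n,c,[(np.round(x['pixel'],1),round(x['conf'],2),dep(c,x['pixel'],D[c])) for x in r[c]])
    if r['side'] and r['top']: print('   tri',*tri(r['side'][0]['pixel'],r['top'][0]['pixel']))
s=env.observe();print(s['time_s'],s['position'],s['tool_rot'],s['grip_width'])
E
python3 a.py
```

```text
pics
side [0.1293 1.3782 0.7842] 501.9835305713337 -0.10435932650834097
top [0.417  0.0008 1.2319] 393.2391348434755 0.016831519393538514
guard_handle side [(array([301.9, 176.8]), 0.93, array([0.5347, 0.0145, 0.2166])), (array([301.8, 232.2]), 0.65, array([0.5363, 0.0384, 0.0379]))]
guard_handle top [(array([309.9, 174.3]), 0.75, array([0.5351, 0.0059, 0.2171]))]
   tri [0.5364 0.0061 0.2131] 0.0016312377228939535
corner side [(array([301.9, 206.8]), 0.93, array([ 0.5526, -0.0302,  0.0932])), (array([305.3, 232.4]), 0.56, array([0.5267, 0.0319, 0.0347]))]
corner top [(array([324.2, 171.1]), 0.74, array([ 0.5499, -0.0323,  0.1747])), (array([351.1, 235.4]), 0.2, array([ 0.3729, -0.126 ,  0.0128]))]
   tri [ 0.5574 -0.0356  0.0905] 0.006173909831144644
sander_disc side [(array([301.7, 209.1]), 0.6, array([ 0.5515, -0.0229,  0.0885])), (array([300. , 179.3]), 0.32, array([0.54  , 0.0183, 0.2095]))]
sander_disc top [(array([350.3, 235.2]), 0.7, array([ 0.3735, -0.1235,  0.0125])), (array([226.2, 177.2]), 0.67, array([0.5415, 0.2651, 0.0176]))]
   tri [ 0.4685 -0.085   0.0795] 0.19531436
[... 687 characters left out ...]
269 , 0.0724]))]
blade_top top [(array([218.7, 174.8]), 0.73, array([0.5438, 0.2788, 0.0584]))]
   tri [0.5404 0.2742 0.0757] 0.0032201083086412356
stock_end side [(array([260.1, 300.9]), 0.93, array([0.5606, 0.3657, 0.0029]))]
stock_end top [(array([197.1, 166.8]), 0.64, array([0.5712, 0.3561, 0.0163]))]
   tri [ 0.5685  0.3598 -0.0017] 0.010204972477269687
stock_grip side [(array([262.5, 292.1]), 0.63, array([0.5605, 0.3439, 0.0159]))]
stock_grip top [(array([206. , 174.9]), 0.64, array([0.5482, 0.3311, 0.0037]))]
   tri [0.5561 0.3327 0.0078] 0.017208445078738692
0.9 [0.2151 0.5062 0.1945] [[-0.9204  0.3911 -0.    ]
 [ 0.3911  0.9204 -0.    ]
 [-0.     -0.     -1.    ]] 0.0855873107223585
```

Run:
```python
import cv2
for c,(x0,x1,y0,y1) in {'side':(160,480,120,340),'top':(170,450,100,300)}.items():
    im=cv2.imread(f'pics/{c}0.png'); k=800/(x1-x0)
    k=min(k,600/(y1-y0)); cv2.imwrite(f'pics/{c}0c.png',cv2.resize(im[y0:y1,x0:x1],None,fx=k,fy=k,interpolation=cv2.INTER_CUBIC)); print(k)
```

```text
2.5
2.857142857142857
```

View pics/side0c.png

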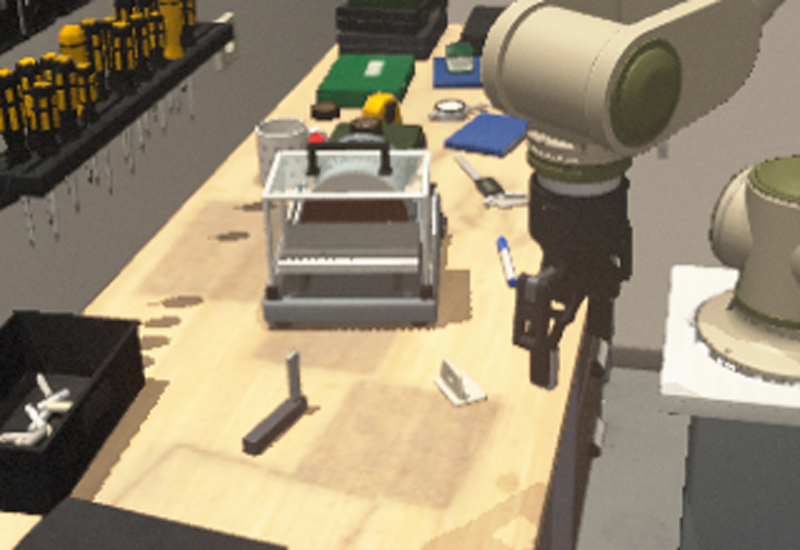

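View pics/top0c.png

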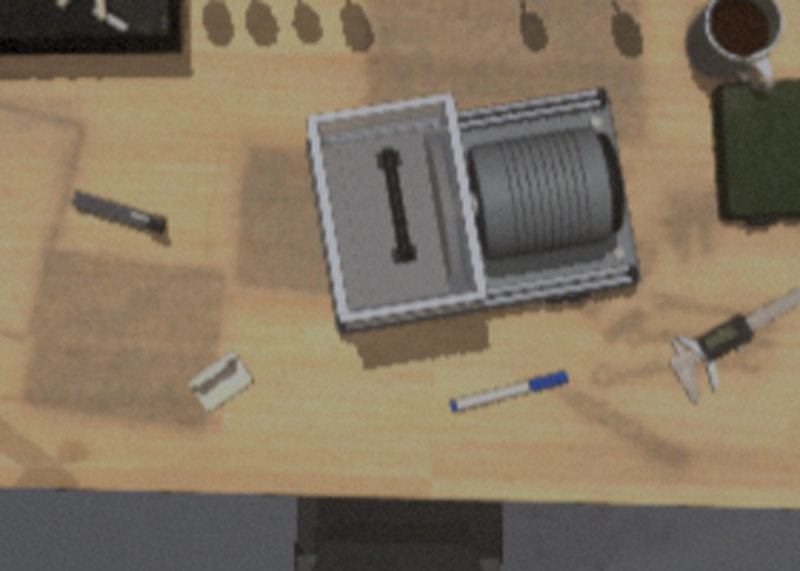

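The side view shows the shut guard (crop 350,200) with its handle at (350,150), and the square at (280,410) with the bracket to its right. The top view agrees: handle from (388,155) to (405,258), square from (75,198) to (165,222). Next I'll get precise poses from depth and edges.

```bash
cat >> h.py <<'E'
def cloud(cam,D):
    c=viewer.calibration(cam);R=np.array(c['R']);t=np.array(c['t'])
    K=np.array([[c['fx'],0,c['cx']],[0,c['fy'],c['cy']],[0,0,1.]])
    v,u=np.mgrid[:400,:640]
    p=cv2.undistortPoints(np.c_[u.ravel(),v.ravel()].astype(float)[:,None],K,np.array([c['k1'],0,0,0.]))[:,0]
    X=np.c_[p,np.ones(len(p))]*D.ravel()[:,None]
    return ((X-t)@R).reshape(400,640,3)
E
cat > b.py <<'E'
from h import *
np.set_printoptions(precision=4,suppress=True)
for c in('side','top'):
    im,D=viewer.get_image(c);P=cloud(c,D);np.savez(f'c_{c}.npz',P=P,im=im)
    x,y,z=P[...,0],P[...,1],P[...,2];ok=D>0
    b=ok&(abs(z)<.02)&(x>.35)&(x<.7)&(abs(y)<.45);print(c,'bench z',np.median(z[b]),z[b].std())
    m=ok&(x>.35)&(x<.75)&(y>-.32)&(y<.2)&(z>.012)
    if c=='top':
        n,L,S,_=cv2.connectedComponentsWithStats(m.astype(np.uint8));i=1+np.argmax(S[1:,4])
        r=cv2.minAreaRect(P[L==i][:,:2].astype(np.float32));print('sander rect',r,cv2.boxPoints(r))
    h=ok&(z>.198)&(x>.45)&(x<.62)&(abs(y)<.1)
    Q=P[h];print('handle',h.sum(),Q.mean(0));
    if len(Q)>5:
        d=np.linalg.svd(Q[:,:2]-Q[:,:2].mean(0))[2][0];print(d,np.ptp((Q[:,:2]-Q[:,:2].mean(0))@d), 'mid',Q[:,:2].mean(0)+d*(((Q[:,:2]-Q[:,:2].mean(0))@d).max()+((Q[:,:2]-Q[:,:2].mean(0))@d).min())/2)
    s=ok&(z>.008)&(z<.03)&(x>.48)&(x<.62)&(y>.23)&(y<.42)
    r=cv2.minAreaRect(P[s][:,:2].astype(np.float32));print('square',s.sum(),r);d=np.linalg.svd(P[s][:,:2]-P[s][:,:2].mean(0))[2][0];print(d,P[s].mean(0))
    s=ok&(z>.035)&(z<.09)&(x>.48)&(x<.62)&(y>.23)&(y<.42);print('blade',s.sum(),P[s].mean(0) if s.any() else 0, np.ptp(P[s],0) if s.any() else 0)
    k=ok&(z>.085)&(z<.095)&(x>.45)&(x<.65)&(abs(y)<.11);print('table',k.sum(),P[k].mean(0) if k.any() else 0)
    for n in['blade_top','stock_end','square']: print(n,[(e['pixel'],e['conf']) for e in pinpoint(c,n)[:1]])
E
python3 b.py
```

```text
side bench z -0.0006507542010758684 0.003879950928021863
handle 144 [0.5447 0.0168 0.2102]
[-0.9825 -0.186 ] 0.10188743184596782 mid [0.5453 0.0169]
square 218 ((0.5503995418548584, 0.31641364097595215), (0.10353906452655792, 0.02323014661669731), 75.40489196777344)
[0.2727 0.9621] [0.5489 0.3197 0.0165]
blade 71 [0.5397 0.2794 0.0564] [0.0105 0.0237 0.0411]
table 961 [0.5442 0.0275 0.0883]
blade_top [([276.3, 259.2], 0.8)]
stock_end [([259.6, 299.4], 0.72)]
square [([278.4, 281.2], 0.74)]
top bench z -2.998253179836775e-05 0.0034382832576808392
sander rect ((0.5596680641174316, -0.07115006446838379), (0.22392992675304413, 0.33023759722709656), 11.165769577026367) [[ 0.4178  0.0692]
 [ 0.4818 -0.2548]
 [ 0.7015 -0.2115]
 [ 0.6375  0.1125]]
handle 177 [0.5456 0.0103 0.2164]
[-0.9809 -0.1944] 0.10073965715021507 mid [0.5462 0.0104]
square 176 ((0.5522997975349426, 0.31340184807777405), (0.10117074102163315, 0.017974205315113068), 74.22248840332031)
[-0.2727 -0.9621] [0.5526 0.3151 0.0175]
blade 15 [0.5404 0.2718 0.0659] [0.0065 0.0185 0.0378]
table 24 [ 0.5188 -0.0383  0.0899]
blade_top [([218.3, 173.7], 0.78)]
stock_end [([199.9, 165.0], 0.51)]
square [([225.0, 179.6], 0.65)]
```

Emit:
move_arm(
  plan="0 0 -0.017 0 0 -0.149 0.085;0 0 -0.017 0 0 -0.149 0.085;0 0 -0.017 0 0 -0.149 0.085;0 0 -0.017 0 0 -0.149 0.085;-0.02 -0.05 0 0 0 0 0.085;-0.02 -0.05 0 0 0 0 0.085;-0.02 -0.05 0 0 0 0 0.085;-0.02 -0.05 0 0 0 0 0.085;-0.02 -0.05 0 0 0 0 0.085;-0.02 -0.05 0 0 0 0 0.07;-0.02 -0.05 0 0 0 0 0.06;0 0 0 0 0 0 0.06",
  grip_force=40,
)

```text
time_s: 2.8
position: [0.4215, 0.1872, 0.2623]
tool_rot: [[-0.982, -0.188, -0.0], [-0.188, 0.982, -0.0], [0.0, -0.0, -1.0]]
ft_force: [-0.7, -0.6, -1.1]
grip_width: 0.0599
gripper_force: 0.0
```

Emit:
move_arm(
  plan="-0.022 -0.0488 0 0 0 0 0.06;-0.022 -0.0488 0 0 0 0 0.06;-0.022 -0.0488 0 0 0 0 0.06;-0.022 -0.0488 0 0 0 0 0.06;0 0 0 0 0 0 0.06;0 0 0.0165 0 0 0 0.06;0 0 0.0165 0 0 0 0.06;0 0 0.0165 0 0 0 0.06;0 0 0.0165 0 0 0 0.06;0 0 0 0 0 0 0.0;0 0 0 0 0 0 0.0;0 0 0 0 0 0 0.0",
)

```text
time_s: 4.3
position: [0.5442, 0.0155, 0.1973]
tool_rot: [[-0.981, -0.193, 0.001], [-0.193, 0.981, -0.0], [-0.001, -0.0, -1.0]]
ft_force: [0.3, -0.0, 0.6]
grip_width: 0.0058
gripper_force: 0.0
```

Emit:
move_arm(
  plan="0 0 0 0 0 0 0;0 0 0 0 0 0 0",
)

```text
time_s: 4.55
position: [0.5441, 0.0152, 0.1967]
tool_rot: [[-0.981, -0.193, 0.0], [-0.193, 0.981, -0.0], [-0.0, -0.0, -1.0]]
ft_force: [-0.4, 0.6, -0.2]
grip_width: -0.0001
gripper_force: 0.0
```

```bash
cat > v.py <<'E'
from h import *
import sys
c,n,x0,x1,y0,y1=sys.argv[1],sys.argv[2],*map(int,sys.argv[3:7])
im,D=viewer.get_image(c);k=min(800/(x1-x0),600/(y1-y0))
cv2.imwrite(f'pics/{n}.png',cv2.resize(im[y0:y1,x0:x1,::-1],None,fx=k,fy=k,interpolation=cv2.INTER_CUBIC)[:600,:800])
for m in sys.argv[7:]: print(m,[(np.round(e['pixel'],1),round(e['conf'],2)) for e in pinpoint(c,m)[:2]])
E
python3 v.py side s1 220 400 130 260 guard_handle
```

```text
guard_handle [(array([300. , 177.5]), 0.89), (array([302.5, 210.5]), 0.49)]
```

View pics/s1.png

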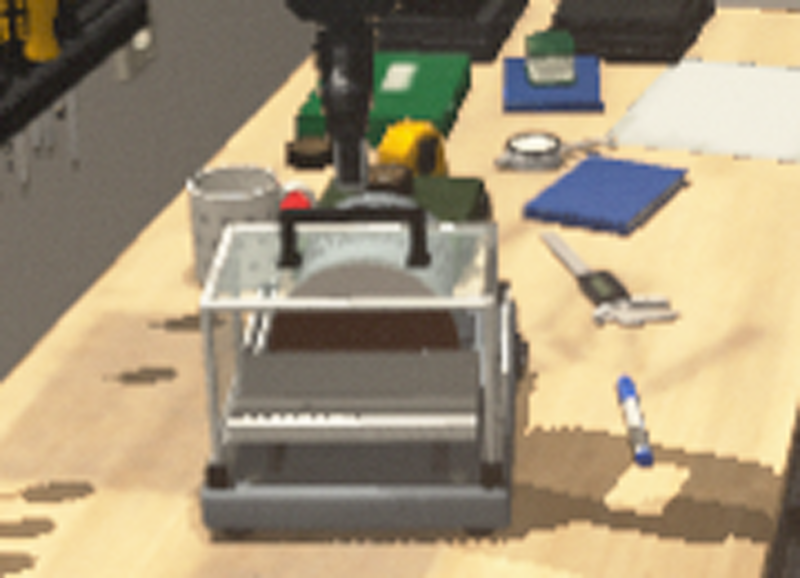

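The gripper shut without the handle: its fingertips (crop 345,185) show behind or above the bar (crop 355,215). I'll project the TCP to see where it really stands.

```bash
cat >> h.py <<'E'
def proj(cam,X):
    c=viewer.calibration(cam);R=np.array(c['R']);p=R@np.array(X)+c['t'];p=p[:2]/p[2]
    p=p*(1+c['k1']*(p@p));return p*[c['fx'],c['fy']]+[c['cx'],c['cy']]
E
python3 - <<'E'
from h import *
X=np.array(env.observe()['position']);print(X)
for c in('side','top'): print(c,proj(c,X),proj(c,X+[0,0,.1]))
im,D=viewer.get_image('side');P=cloud('side',D)
for u,v in[(297,169),(297,165),(297,160),(297,177),(290,178),(310,178)]: print(u,v,P[v,u],im[v,u])
im,D=viewer.get_image('top');cv2.imwrite('pics/t1.png',cv2.resize(im[120:220,240:400,::-1],None,fx=5,fy=5,interpolation=cv2.INTER_CUBIC))
print([(np.round(e['pixel'],1),e['conf']) for e in pinpoint('top','guard_handle')[:2]])
E
```

```text
[0.54401941 0.01519298 0.19659951]
side [299.19588438 182.73852525] [297.72166085 151.80868265]
top [306.4994274  171.74249389] [306.07142122 166.61994459]
297 169 [0.54537579 0.02659695 0.24589077] [51 49 43]
297 165 [0.54386971 0.02950276 0.25988368] [51 48 43]
297 160 [0.53798252 0.04622219 0.2821067 ] [52 47 42]
297 177 [0.54999066 0.01567373 0.21533321] [62 57 50]
290 178 [0.57178373 0.01809734 0.21151125] [51 45 41]
310 178 [0.50988612 0.01233245 0.21347258] [53 49 41]
[(array([304.7, 173.6]), 0.55)]
```

View pics/t1.png

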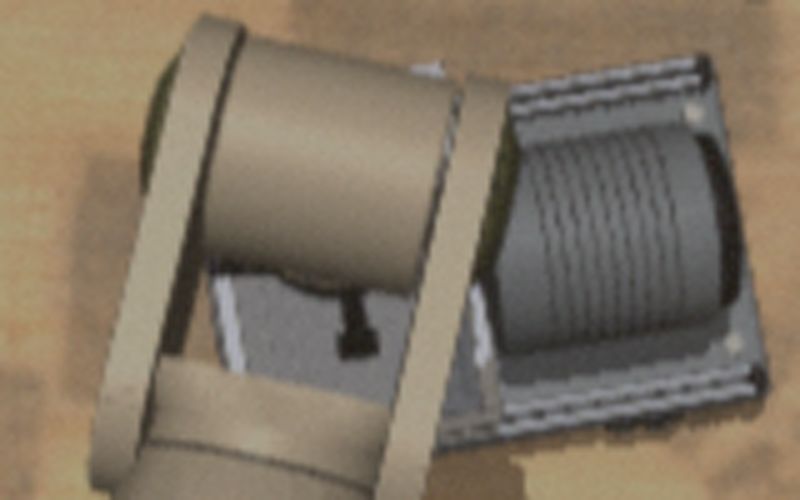

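The top view (t1) has the arm covering most of the handle: only its near end shows, at crop (355,340). I'll read the side depth along the finger's column instead.

Run:
```python
from h import *
np.set_printoptions(precision=3,suppress=True)
im,D=viewer.get_image('side');P=cloud('side',D)
for v in range(160,192): print(v,*[P[v,u] for u in(294,297,299,302)],im[v,297])
```

```text
160 [0.547 0.047 0.282] [0.538 0.045 0.282] [0.532 0.046 0.282] [ 0.735 -0.674  0.012] [46 38 36]
161 [0.547 0.049 0.279] [0.538 0.048 0.28 ] [0.533 0.042 0.278] [ 0.732 -0.66   0.012] [49 45 39]
162 [ 0.759 -0.628  0.018] [0.543 0.031 0.27 ] [0.537 0.032 0.271] [0.534 0.009 0.262] [49 45 41]
163 [ 0.759 -0.627  0.013] [0.544 0.029 0.266] [0.537 0.031 0.267] [0.533 0.013 0.261] [47 40 34]
164 [ 0.754 -0.61   0.015] [0.545 0.025 0.261] [0.537 0.032 0.264] [0.534 0.01  0.257] [49 43 40]
165 [ 0.756 -0.615  0.009] [0.543 0.033 0.261] [0.537 0.03  0.261] [0.534 0.01  0.253] [50 46 40]
166 [ 0.754 -0.607  0.007] [0.543 0.032 0.258] [0.537 0.031 0.258] [0.532 0.017 0.253] [52 43 43]
167 [ 0.756 -0.614 -0.001] [0.543 0.033 0.255] [0.539 0.026 0.253] [0.531 0.02  0.251] [53 51 46]
168 [ 0.754 -0.606 -0.002] [0.543 0.032 0.251] [0.537 0.032 0.252] [0.533 0.015 0.245] [58 54 45]
169 [ 0.748 -0.589  0.   ] [0.542 0.036 0.25 ] [0.541 0.02  0.244] [0.531 0.021 0.245] [51 48 42]
170 [ 0.722 -0.505  0.029] [0.544 0.031 0.244] [0.539 0.026 0.243] [0.531 0.023 0.242] [53 49 44]
171 [ 0.718 -0.491  0.
[... 1449 characters left out ...]
  0.172] [ 0.564 -0.027  0.17 ] [ 0.555 -0.019  0.174] [ 0.546 -0.022  0.174] [203 208 200]
186 [ 0.568 -0.005  0.176] [ 0.557 -0.004  0.177] [ 0.554 -0.013  0.173] [ 0.544 -0.015  0.173] [204 211 201]
187 [ 0.566 -0.001  0.174] [ 0.558 -0.004  0.173] [ 0.552 -0.008  0.172] [0.54  0.002 0.177] [200 207 197]
188 [0.566 0.002 0.172] [0.554 0.008 0.175] [0.547 0.01  0.177] [0.539 0.004 0.175] [185 186 176]
189 [0.561 0.017 0.175] [0.553 0.013 0.174] [0.547 0.012 0.174] [0.538 0.008 0.173] [157 154 141]
190 [0.56  0.021 0.173] [0.55  0.022 0.175] [0.544 0.02  0.174] [0.536 0.016 0.173] [141 130 117]
191 [0.558 0.028 0.173] [0.547 0.033 0.177] [0.543 0.025 0.173] [0.531 0.031 0.177] [141 130 120]
```

Run:
```python
from h import *
np.set_printoptions(precision=3,suppress=True)
f=np.load('c_side.npz');P=f['P'];c=np.array([.215,.506])
m=(np.linalg.norm(P[...,:2]-c,axis=2)<.09)&(P[...,2]>.05)&(P[...,2]<.6)
Q=P[m];Q=Q[np.argsort(Q[:,2])];print('start lowest',Q[:8]);print(len(Q))
s=env.observe();print({k:s[k] for k in('q','position','ft_force','grip_width')})
im,D=viewer.get_image('side');P=cloud('side',D)
m=(np.linalg.norm(P[...,:2]-[.544,.015],axis=2)<.09)&(P[...,2]>.222)&(P[...,2]<.6)
Q=P[m];
for z in np.arange(.22,.42,.01):
    q=Q[(Q[:,2]>=z)&(Q[:,2]<z+.01)]
    if len(q):print(round(z,3),len(q),q.min(0)[:2],q.max(0)[:2])
```

```text
start lowest [[0.191 0.466 0.244]
 [0.236 0.55  0.245]
 [0.24  0.548 0.245]
 [0.2   0.462 0.245]
 [0.204 0.464 0.245]
 [0.229 0.554 0.245]
 [0.197 0.467 0.245]
 [0.195 0.466 0.246]]
8182
{'q': array([ -10.867,   21.144,   75.045,   -0.001,   83.812, -111.992]), 'position': array([0.544, 0.015, 0.197]), 'ft_force': array([-0.36 , -0.104, -0.587]), 'grip_width': 0.00039352318856717696}
0.23 19 [0.531 0.017] [0.553 0.028]
0.24 23 [0.531 0.018] [0.554 0.032]
0.25 25 [0.533 0.009] [0.554 0.038]
0.26 21 [0.533 0.014] [0.553 0.035]
0.27 12 [0.526 0.008] [0.55  0.049]
0.28 30 [ 0.525 -0.013] [0.548 0.057]
0.29 24 [0.525 0.006] [0.546 0.067]
0.3 31 [0.522 0.008] [0.546 0.073]
0.31 37 [0.52  0.009] [0.558 0.084]
0.32 65 [ 0.519 -0.002] [0.557 0.08 ]
0.33 63 [ 0.521 -0.001] [0.563 0.066]
0.34 35 [0.527 0.002] [0.564 0.061]
0.35 26 [0.51  0.025] [0.566 0.055]
0.36 84 [0.506 0.012] [0.578 0.057]
0.37 82 [0.505 0.012] [0.577 0.059]
0.38 88 [0.506 0.014] [0.576 0.059]
0.39 95 [0.505 0.006] [0.576 0.057]
0.4 102 [0.507 0.   ] [0.581 0.059]
0.41 61 [0.509 0.017] [0.574 0.053]
```

Emit:
move_arm(
  plan="0 0 0 0 0 0 0.06;0 0 0 0 0 0 0.06;0 0 0 0 0 0 0.06;0 0 0 0 0 0 0.06;0 0 0.016 0 0 0 0.06;0 0 0.016 0 0 0 0.06;0 0 0 0 0 0 0.06;0 0 0 0 0 0 0;0 0 0 0 0 0 0;0 0 0 0 0 0 0;0 0 0 0 0 0 0;0 0 0 0 0 0 0",
)

```text
time_s: 6.4
position: [0.5444, 0.015, 0.1652]
tool_rot: [[-0.981, -0.193, 0.001], [-0.193, 0.981, -0.001], [-0.001, -0.001, -1.0]]
ft_force: [-1.0, -1.4, 5.7]
grip_width: 0.0103
gripper_force: 39.2
```

Emit:
move_arm(
  plan="0 -0.016 0 0 0 0 0;0 -0.02 0 0 0 0 0;0 -0.02 0 0 0 0 0;0 -0.02 0 0 0 0 0;0 -0.02 0 0 0 0 0;0 -0.02 0 0 0 0 0;0 -0.014 0 0 0 0 0;0 -0.004 0 0 0 0 0;0 0 0 0 0 0 0;0 0 0 0 0 0 0",
)

```text
time_s: 7.65
position: [0.5706, -0.1169, 0.1652]
tool_rot: [[-0.981, -0.193, 0.002], [-0.193, 0.981, -0.001], [-0.002, -0.001, -1.0]]
ft_force: [1.8, -1.0, 4.7]
grip_width: 0.01
gripper_force: 39.4
```

Emit:
move_arm(
  plan="0 -0.003 0 0 0 0 0;0 -0.002 0 0 0 0 0;0 -0.002 0 0 0 0 0;0 0 0 0 0 0 0",
)

```text
time_s: 8.15
position: [0.5707, -0.1177, 0.1652]
tool_rot: [[-0.981, -0.196, -0.001], [-0.196, 0.981, 0.01], [-0.001, 0.01, -1.0]]
ft_force: [-3.2, 23.5, 11.1]
grip_width: 0.0103
gripper_force: 40.4
```

Emit:
move_arm(
  plan="0 0.004 0 0 0 0 0;0 0 0 0 0 0 0.06;0 0 0 0 0 0 0.085;0 0 0 0 0 0 0.085;0 0 -0.02 0 0 0 0.085;0 0 -0.03 0 0 0 0.085;0 0 -0.04 0 0 0 0.085;0.02 0.045 -0.01 0 0 0.18 0.085;0.02 0.045 0 0 0 0.18 0.085;0 0.05 0 0 0 0.18 0.085;0 0.05 0 0 0 0.18 0.085;0 0 0 0 0 0 0.085",
)

```text
time_s: 9.65
position: [0.5469, 0.0641, 0.2642]
tool_rot: [[-0.867, 0.499, -0.0], [0.499, 0.867, 0.0], [0.0, 0.0, -1.0]]
ft_force: [0.0, -0.5, 0.2]
grip_width: 0.0849
gripper_force: 0.0
```

```bash
cat > g.py <<'E'
from h import *
np.set_printoptions(precision=4,suppress=True)
o=np.array([.552,-.0319]);u=np.array([-.1938,.981]);w=np.array([.981,.1938])
pp={}
for c in('side','top'):
    im,D=viewer.get_image(c);P=cloud(c,D);pp[c]=pinpoint(c,'guard_handle')
    print(c,[(np.round(e['pixel'],1),round(e['conf'],2)) for e in pp[c][:1]])
    sy=(P[...,:2]-o)@u;sx=(P[...,:2]-o)@w;z=P[...,2]
    h=(z>.2)&(z<.225)&(abs(sx)<.06)&(abs(sy)<.18);print('handle sy',np.percentile(sy[h],[5,50,95]) if h.any() else 0,'sx',np.percentile(sx[h],[2,50,98]) if h.any() else 0,h.sum())
    h=(abs(z-.09)<.004)&(abs(sx)<.08)&(sy>0)&(sy<.125);print('table n',h.sum(),'sx,sy ext',np.percentile(sx[h],[1,99]),np.percentile(sy[h],[1,99]),'z',np.median(z[h]))
    h=(z>.105)&(z<.14)&(abs(sx)<.04)&(abs(sy)<.015);print('disc sy',np.percentile(sy[h],[5,50,95]) if h.any() else 0,h.sum())
    if h.sum()>30: print('disc tilt deg',np.degrees(np.arctan(np.polyfit(sx[h],sy[h],1)[0])))
    print('corner',[(np.round(e['pixel'],1),round(e['conf'],2)) for e in pinpoint(c,'corner')[:1]])
    pp[c+'k']=pinpoint(c,'corner')
    np.savez(f'd_{c}.npz',P=P,im=im)
try: print(tri(pp['side'][0]['pixel'],pp['top'][0]['pixel']),tri(pp['sidek'][0]['pixel'],pp['topk'][0]['pixel']))
except Exception as e: print(e)
E
python3 g.py; python3 v.py side s2 210 430 120 285
```

```text
side [(array([305.2, 162.9]), 0.71)]
handle sy [-0.0891 -0.0828 -0.0771] sx [-0.0467  0.0024  0.0523] 130
table n 749 sx,sy ext [-0.0778  0.0782] [0.0008 0.1241] z 0.08824022000470094
disc sy [-0.0027  0.003   0.0088] 250
disc tilt deg 0.2546456292785355
corner [(array([301.7, 204.1]), 0.75)]
top [(array([357.1, 161.5]), 0.7)]
handle sy [-0.0944 -0.0888 -0.0839] sx [-0.0446  0.0039  0.0499] 175
table n 735 sx,sy ext [-0.0788  0.0476] [0.0003 0.117 ] z 0.08981906802150914
disc sy [0.0001 0.0002 0.0004] 19
corner [(array([323.3, 175.5]), 0.92)]
(array([ 0.5669, -0.1177,  0.212 ]), np.float64(0.012318062863538103)) (array([ 0.5496, -0.0314,  0.1022]), np.float64(0.007029164960669631))
```

View pics/s2.png

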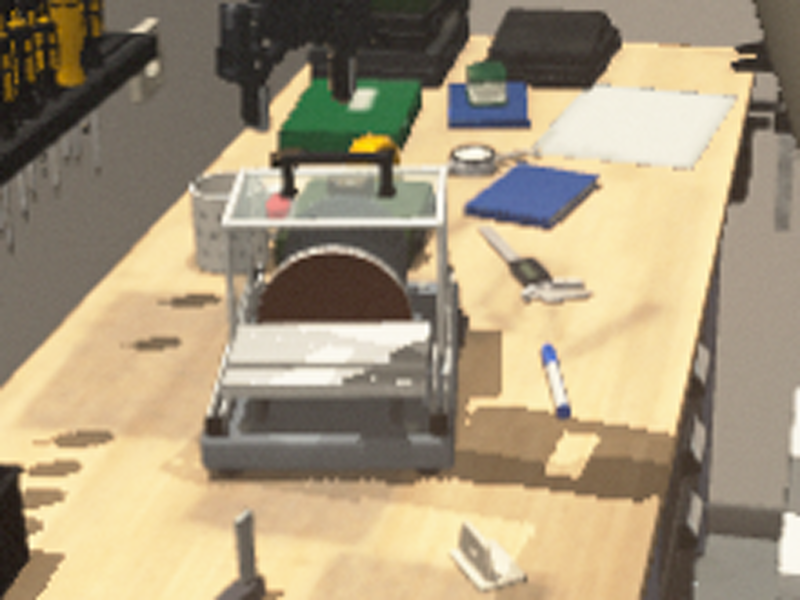

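The side view shows the guard over the motor, disc face visible, handle at crop (335,155). Depth gives 132 mm of travel, perhaps because the grip dragged it back a little, so I'll push it onto its stop with shut fingers.

Emit:
move_arm(
  plan="-0.0273 -0.0382 0 0 0 0 0;-0.0273 -0.0382 0 0 0 0 0;-0.0273 -0.0382 0 0 0 0 0;0 0 0 0 0 0 0;0 0 0.034 0 0 0 0;0 0 0.034 0 0 0 0;0 0 0.033 0 0 0 0;0 0 0 0 0 0 0;-0.006 -0.007 0 0 0 0 0;-0.006 -0.007 0 0 0 0 0;0 0 0 0 0 0 0",
)

```text
time_s: 11.48
position: [0.5639, -0.0976, 0.1643]
tool_rot: [[-0.865, 0.502, 0.001], [0.502, 0.865, -0.001], [-0.002, 0.0, -1.0]]
ft_force: [-0.0, -0.3, -1.4]
grip_width: -0.0002
gripper_force: 0.0
```

Emit:
move_arm(
  plan="-0.002 -0.0023 0 0 0 0 0;-0.002 -0.0023 0 0 0 0 0;0 0 0 0 0 0 0",
)

```text
time_s: 11.85
position: [0.5642, -0.1002, 0.164]
tool_rot: [[-0.866, 0.5, -0.001], [0.5, 0.866, 0.004], [0.003, 0.003, -1.0]]
ft_force: [-2.1, 11.0, 6.1]
grip_width: -0.0001
gripper_force: 5.8
```

Emit:
move_arm(
  plan="-0.0013 -0.0015 0 0 0 0 0;-0.0013 -0.0015 0 0 0 0 0;0 0 0 0 0 0 0",
)

```text
time_s: 12.22
position: [0.5643, -0.101, 0.1641]
tool_rot: [[-0.867, 0.498, -0.002], [0.498, 0.867, 0.009], [0.007, 0.007, -1.0]]
ft_force: [-5.5, 24.6, 9.0]
grip_width: 0.0001
gripper_force: 12.6
```

Emit:
move_arm(
  plan="0.005 0.006 0 0 0 0 0;0.006 0.007 0 0 0 0 0;0 0 -0.035 0 0 0 0;0 0 -0.045 0 0 0 0.05;0 0 -0.02 0 0 0.184 0.05;0 0 0 0 0 0.184 0.05;0 0 0 0 0 0.184 0.05;0 0 0 0 0 0.184 0.05;0 0 0 0 0 0.184 0.05;0 0 0 0 0 0.184 0.05;0 0 0 0 0 0.184 0.05;0 0 0 0 0 0.035 0.05",
)

```text
time_s: 13.72
position: [0.5624, -0.0898, 0.2634]
tool_rot: [[0.273, 0.962, -0.0], [0.962, -0.273, -0.0], [-0.0, 0.0, -1.0]]
ft_force: [-0.5, 0.4, 0.4]
grip_width: 0.0497
gripper_force: 0.0
```

Emit:
move_arm(
  plan="0.0508 -0.0151 0 0 0 0 0.05;0.0508 -0.0151 0 0 0 0 0.05;0.0508 -0.0151 0 0 0 0 0.05;0.0508 -0.0151 0 0 0 0 0.05;0.0508 -0.0151 0 0 0 0 0.05;0.0508 -0.0151 0 0 0 0 0.05;0.0508 -0.0151 0 0 0 0 0.05;0.0508 -0.0151 0 0 0 0 0.05;0 0 0.05 0 0 0 0.05;0 0 0.05 0 0 0 0.05;0 0 0.04 0 0 0 0.05;0 0 0 0 0 0 0.05",
)

```text
time_s: 15.22
position: [0.5558, 0.3337, 0.1208]
tool_rot: [[0.271, 0.963, -0.006], [0.963, -0.271, -0.002], [-0.004, -0.005, -1.0]]
ft_force: [0.4, -0.2, 1.4]
grip_width: 0.05
gripper_force: 0.0
```

```bash
python3 v.py side s3 200 340 190 320
python3 - <<'E'
from h import *
np.set_printoptions(precision=4,suppress=True)
im,D=viewer.get_image('side');P=cloud('side',D)
p=np.array([.5569,.3342])
m=(np.linalg.norm(P[...,:2]-p,axis=2)<.055)&(P[...,2]>.06)&(P[...,2]<.3)
Q=P[m];d=np.array([.273,.962]);e=np.array([.962,-.273])
for z in np.arange(.06,.25,.01):
    q=Q[(Q[:,2]>=z)&(Q[:,2]<z+.01)]
    if len(q):print(round(z,3),len(q),'along',np.percentile((q[:,:2]-p)@d,[0,50,100]),'across',np.percentile((q[:,:2]-p)@e,[0,50,100]))
print(env.observe()['position'])
E
```

```text
0.06 9 along [-0.0534 -0.0508 -0.0469] across [-0.004  -0.0015  0.0017]
0.07 5 along [-0.0548 -0.0514 -0.049 ] across [-0.003  -0.0007  0.0013]
0.16 25 along [-0.0075  0.0038  0.0129] across [-0.0364  0.0252  0.0353]
0.17 59 along [-0.0103  0.0065  0.0151] across [-0.0402 -0.0269  0.0398]
0.18 65 along [-0.0118  0.0072  0.0133] across [-0.0421 -0.0252  0.0384]
0.19 55 along [-0.0102  0.0076  0.0142] across [-0.0403  0.0233  0.0402]
0.2 61 along [-0.0116  0.01    0.0174] across [-0.0519  0.0264  0.053 ]
0.21 110 along [-0.0106  0.0099  0.0175] across [-0.0544 -0.0006  0.0534]
0.22 79 along [-0.0134  0.0108  0.0188] across [-0.0524 -0.0205  0.0534]
0.23 127 along [-0.0176  0.0108  0.0199] across [-0.0539 -0.0031  0.0531]
0.24 94 along [-0.0115  0.0125  0.021 ] across [-0.0519  0.0019  0.0549]
[0.5579 0.3345 0.1251]
```

View pics/s3.png

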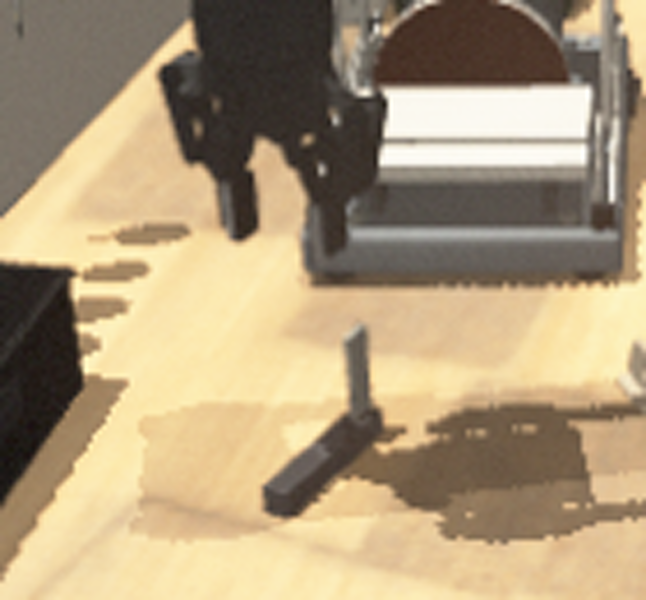

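The side view shows the fingertips (crop 235,230 and 330,245) straddling the line of the stock (325,460), still well above it. They are about 35–38 mm higher than the reported TCP, so I'll descend accordingly.

Emit:
move_arm(
  plan="0 0 0.04 0 0 0 0.05;0 0 0.04 0 0 0 0.05;0 0 0.04 0 0 0 0.05;0 0 0.022 0 0 0 0.05;0 0 0.01 0 0 0 0.05;0 0 0 0 0 0 0.05",
  grip_force=60,
)

```text
time_s: 16.08
position: [0.558, 0.3346, -0.0273]
tool_rot: [[0.273, 0.962, 0.002], [0.962, -0.273, 0.001], [0.001, 0.002, -1.0]]
ft_force: [-0.0, 0.1, 0.1]
grip_width: 0.0501
gripper_force: 0.0
```

```bash
python3 v.py side s4 220 320 230 320
python3 - <<'E'
from h import *
np.set_printoptions(precision=4,suppress=True)
im,D=viewer.get_image('side');P=cloud('side',D)
p=np.array([.5569,.3342]);d=np.array([.273,.962]);e=np.array([.962,-.273])
a=(P[...,:2]-p)@d;c=(P[...,:2]-p)@e
for s in(-1,1):
    m=(abs(a-.005)<.02)&(c*s>.018)&(c*s<.06)&(P[...,2]>.003)&(P[...,2]<.06)
    print(s,np.histogram(P[m][:,2],np.arange(0,.06,.004)))
print(env.observe()['position'])
E
```

```text
-1 (array([ 2,  0,  0,  1,  4, 13, 10, 11,  7, 13,  9, 11,  5,  6]), array([0.   , 0.004, 0.008, 0.012, 0.016, 0.02 , 0.024, 0.028, 0.032,
       0.036, 0.04 , 0.044, 0.048, 0.052, 0.056]))
1 (array([ 1,  1,  0,  5,  9,  8,  9, 10, 11,  8, 11,  8, 14,  7]), array([0.   , 0.004, 0.008, 0.012, 0.016, 0.02 , 0.024, 0.028, 0.032,
       0.036, 0.04 , 0.044, 0.048, 0.052, 0.056]))
[ 0.5581  0.3347 -0.0268]
```

View pics/s4.png

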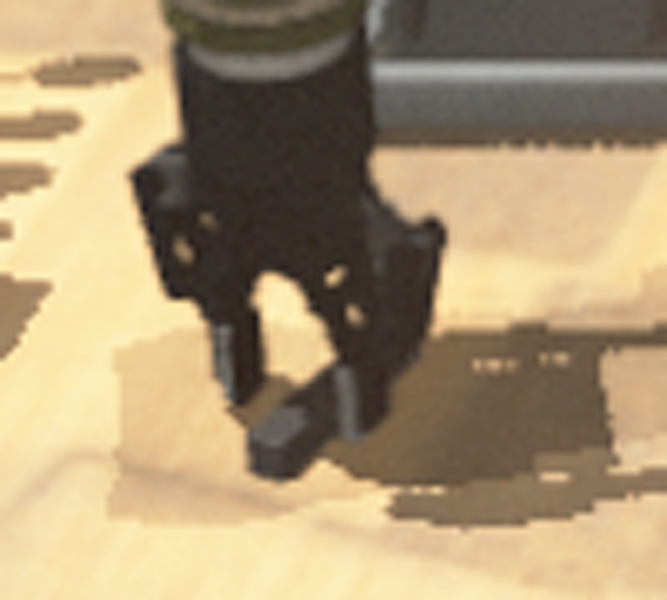

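The fingers (crop 240,390 and 360,430) straddle the stock (290,440). Their tips are still about 15 mm up, so I'll go 8 mm lower and close.

Emit:
move_arm(
  plan="0 0 0.008 0 0 0 0.05;0 0 0 0 0 0 0.03;0 0 0 0 0 0 0;0 0 0 0 0 0 0;0 0 0 0 0 0 0;0 0 0 0 0 0 0",
  grip_force=90,
)

```text
time_s: 16.92
position: [0.5573, 0.3343, -0.0361]
tool_rot: [[0.273, 0.962, 0.001], [0.962, -0.273, 0.0], [0.0, 0.0, -1.0]]
ft_force: [-1.1, -0.0, 5.3]
grip_width: 0.0162
gripper_force: 89.9
```

Emit:
move_arm(
  plan="0 0 -0.02 0 0 0 0;0 0 -0.04 0 0 0 0;0 0 -0.05 0 0 0 0;0 0 -0.05 0 0 -0.157 0;0 0 0 0 0 -0.157 0;0 0 0 0 0 -0.157 0;-0.0439 -0.0124 0 0 0 0 0;-0.0439 -0.0124 0 0 0 0 0;-0.0439 -0.0124 0 0 0 0 0;-0.0439 -0.0124 0 0 0 0 0;-0.0439 -0.0124 0 0 0 0 0;0 0 0 0 0 0 0",
)

```text
time_s: 18.42
position: [0.5383, 0.1044, 0.1229]
tool_rot: [[-0.19, 0.982, -0.002], [0.982, 0.19, -0.0], [-0.0, -0.002, -1.0]]
ft_force: [-0.4, 0.0, -2.5]
grip_width: 0.0158
gripper_force: 89.1
```

```bash
cat > q.py <<'E'
from h import *
np.set_printoptions(precision=4,suppress=True)
o=np.array([.552,-.0319]);u=np.array([-.1938,.981]);w=np.array([.981,.1938])
s=env.observe();p=np.array(s['position']);print(p,s['ft_force'],s['grip_width'],'tcp sx,sy',(p[:2]-o)@w,(p[:2]-o)@u)
pp={}
for c in('side','top'):
    im,D=viewer.get_image(c);cv2.imwrite(f'pics/{c}n.png',im[:,:,::-1])
    for n in('square','blade_top','stock_end','corner'): pp[c,n]=pinpoint(c,n)[:1]
    P=cloud(c,D);sx=(P[...,:2]-o)@w;sy=(P[...,:2]-o)@u;ty=(p[:2]-o)@u;tx=(p[:2]-o)@w
    zb=p[2]+.036
    m=(abs(sx-tx)<.02)&(sy>ty+.013)&(sy<ty+.045)&(P[...,2]>zb-.02)&(P[...,2]<zb+.03)
    if m.sum()>5: print(c,'stock end part n',m.sum(),'sx',np.percentile(sx[m],[5,50,95]),'sy max',np.percentile(sy[m],98),'z',np.percentile(P[m][:,2],[5,50,95]))
    m=(abs(sx-tx)<.02)&(sy>ty-.085)&(sy<ty-.04)&(P[...,2]>zb+.03)&(P[...,2]<zb+.085)
    if m.sum()>5: print(c,'blade n',m.sum(),'sx',np.percentile(sx[m],[5,50,95]),'sy',np.percentile(sy[m],[5,50,95]),'ztop',P[m][:,2].max())
for n in('square','blade_top','stock_end','corner'):
    a,b=pp['side',n],pp['top',n]
    if a and b:
        X,e=tri(a[0]['pixel'],b[0]['pixel']);print(n,X,'err',round(e,4),'s',(X[:2]-o)@w,(X[:2]-o)@u,a[0]['conf'],b[0]['conf'])
    else: print(n,[(c,r[0]['pixel']) for c,r in(('side',a),('top',b)) if r])
E
python3 q.py
```

```text
[0.5383 0.1044 0.1229] [-0.432   0.0184 -2.5264] 0.015788142698027204 tcp sx,sy 0.012942762664521558 0.13633035125809168
side stock end part n 65 sx [0.0032 0.0136 0.0264] sy max 0.17194823077788932 z [0.1577 0.1724 0.1848]
top blade n 11 sx [0.0119 0.0124 0.0155] sy [0.0684 0.0713 0.0751] ztop 0.2332949541403885
square [0.5487 0.0445 0.166 ] err 0.0045 s 0.011542891240405178 0.07554715428086771 0.45 0.46
blade_top [0.5487 0.038  0.1165] err 0.0462 s 0.010329274981682953 0.06918831615846131 0.7 0.39
stock_end [0.5627 0.0386 0.1078] err 0.0123 s 0.02417479343814071 0.06710067571386753 0.57 0.46
corner [ 0.5462 -0.0289  0.1008] err 0.0095 s -0.005145931125571648 0.0040285150614221485 0.72 0.85
```

Emit:
move_arm(
  plan="-0.021 -0.0055 0 0 0 -0.005 0;-0.021 -0.0055 0 0 0 0 0;0 0 0.025 0 0 0 0;0 0 0.025 0 0 0 0;0 0 0.01 0 0 0 0;0 0 0 0 0 0 0;0 0 0 0 0 0 0",
)

```text
time_s: 19.8
position: [0.5367, 0.0636, 0.0644]
tool_rot: [[-0.198, 0.98, 0.002], [0.98, 0.198, -0.0], [-0.001, 0.002, -1.0]]
ft_force: [-0.1, 0.1, -3.2]
grip_width: 0.0161
gripper_force: 89.0
```

```bash
python3 q.py; python3 v.py side s5 220 380 150 270
```

```text
[0.5367 0.0636 0.0644] [-0.148   0.0809 -3.1555] 0.0161075811764618 tcp sx,sy 0.0035524205054362074 0.09667247109410683
side stock end part n 110 sx [-0.0109  0.0038  0.0189] sy max 0.13140352419101609 z [0.0824 0.1025 0.1209]
side blade n 6 sx [0.0013 0.0043 0.0049] sy [0.0443 0.0459 0.0496] ztop 0.14460915406583996
square [('side', [300.9, 207.3])]
blade_top []
stock_end [ 0.5559 -0.39   -0.1349] err 0.2389 s -0.0655292051575733 -0.3520213542435795 0.49 0.5
corner [ 0.5473 -0.039   0.0866] err 0.0072 s -0.0060297472846670384 -0.006085469793642725 0.86 0.63
```

View pics/s5.png

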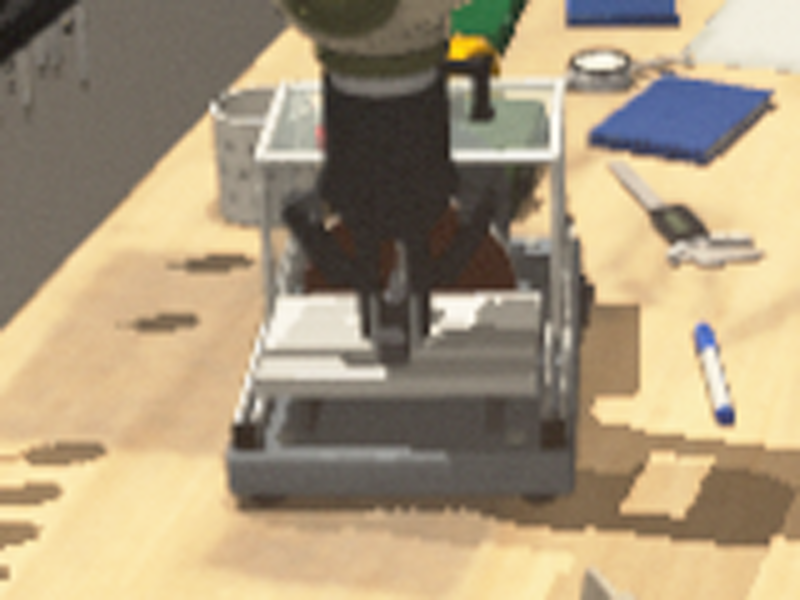

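The side view shows the square held over the middle of the table (crop 395,340), pointing at the disc, with the guard still open. Next I lower it gently to contact.

Emit:
move_arm(
  plan="0 0 0.004 0 0 0 0;0 0 0.003 0 0 0 0;0 0 0 0 0 0 0;0 0 0.001 0 0 0 0;0 0 0 0 0 0 0",
)

```text
time_s: 20.98
position: [0.5361, 0.0636, 0.0555]
tool_rot: [[-0.198, 0.98, -0.0], [0.98, 0.198, 0.0], [0.0, -0.0, -1.0]]
ft_force: [0.2, 0.2, -3.7]
grip_width: 0.0157
gripper_force: 89.0
```

Emit:
move_arm(
  plan="0 0 0.001 0 0 0 0;0 0 0 0 0 0 0",
)

```text
time_s: 21.22
position: [0.5361, 0.0636, 0.0545]
tool_rot: [[-0.198, 0.98, -0.0], [0.98, 0.198, 0.0], [0.0, -0.0, -1.0]]
ft_force: [-0.4, 0.7, -3.4]
grip_width: 0.0156
gripper_force: 89.0
```

Emit:
move_arm(
  plan="0 0 0.001 0 0 0 0;0 0 0 0 0 0 0",
)

```text
time_s: 21.48
position: [0.5362, 0.0636, 0.0539]
tool_rot: [[-0.198, 0.98, 0.0], [0.98, 0.198, -0.0], [-0.0, 0.0, -1.0]]
ft_force: [-1.1, -0.2, 2.7]
grip_width: 0.016
gripper_force: 89.7
```

Emit:
move_arm(
  plan="-0.006 0 0 0 0 0 0;-0.006 0 0 0 0 0 0;-0.005 0 0 0 0 0 0;-0.003 0 0 0 0 0 0;0 0 0 0 0 0 0",
)

```text
time_s: 22.1
position: [0.5406, 0.0433, 0.0539]
tool_rot: [[-0.198, 0.98, 0.001], [0.98, 0.198, -0.0], [-0.001, 0.001, -1.0]]
ft_force: [-0.1, 1.1, 5.7]
grip_width: 0.0158
gripper_force: 90.1
```

Emit:
move_arm(
  plan="-0.002 0 0 0 0 0 0;0 0 0 0 0 0 0",
)

```text
time_s: 22.35
position: [0.5409, 0.0416, 0.0539]
tool_rot: [[-0.198, 0.98, 0.001], [0.98, 0.198, -0.0], [-0.0, 0.001, -1.0]]
ft_force: [-0.1, 2.5, 5.1]
grip_width: 0.0157
gripper_force: 90.2
```

Emit:
move_arm(
  plan="-0.001 0 0 0 0 0 0;0 0 0 0 0 0 0",
)

```text
time_s: 22.6
position: [0.541, 0.0408, 0.0539]
tool_rot: [[-0.198, 0.98, 0.001], [0.98, 0.198, 0.0], [-0.0, 0.001, -1.0]]
ft_force: [-0.7, 2.4, 5.8]
grip_width: 0.0158
gripper_force: 90.2
```

Emit:
move_arm(
  plan="-0.001 0 0 0 0 0 0;0 0 0 0 0 0 0",
)

```text
time_s: 22.85
position: [0.5412, 0.0398, 0.0539]
tool_rot: [[-0.198, 0.98, 0.001], [0.98, 0.198, 0.0], [-0.0, 0.001, -1.0]]
ft_force: [0.3, 2.5, 5.1]
grip_width: 0.0154
gripper_force: 90.2
```

Sliding with light friction; no disc contact yet. I keep going.

Emit:
move_arm(
  plan="-0.001 0 0 0 0 0 0;0 0 0 0 0 0 0",
)

```text
time_s: 23.1
position: [0.5413, 0.0393, 0.0539]
tool_rot: [[-0.198, 0.98, 0.001], [0.98, 0.198, 0.001], [0.001, 0.001, -1.0]]
ft_force: [-1.0, 4.3, 5.5]
grip_width: 0.0158
gripper_force: 90.3
```

Emit:
move_arm(
  plan="-0.001 0 0 0 0 0 0;0 0 0 0 0 0 0",
)

```text
time_s: 23.35
position: [0.5413, 0.0393, 0.0539]
tool_rot: [[-0.198, 0.98, 0.0], [0.98, 0.198, 0.003], [0.003, 0.001, -1.0]]
ft_force: [-0.9, 10.3, 6.5]
grip_width: 0.0156
gripper_force: 90.4
```

Emit:
move_arm(
  plan="-0.001 0 0 0 0 0 0;0 0 0 0 0 0 0",
)

```text
time_s: 23.6
position: [0.5413, 0.0394, 0.0539]
tool_rot: [[-0.198, 0.98, 0.0], [0.98, 0.198, 0.004], [0.004, 0.001, -1.0]]
ft_force: [-1.4, 15.4, 7.9]
grip_width: 0.0157
gripper_force: 90.5
```

Emit:
move_arm(
  plan="0 0 0.001 0 -0.004 0 0;0 0 0 0 0 0 0",
  grip_force=110,
)

```text
time_s: 23.85
position: [0.5414, 0.0392, 0.0539]
tool_rot: [[-0.198, 0.98, 0.002], [0.98, 0.198, -0.0], [-0.001, 0.002, -1.0]]
ft_force: [-4.0, 14.1, 17.1]
grip_width: 0.0152
gripper_force: 108.9
```

Emit:
move_arm(
  plan="-0.001 0 0.0005 0 -0.001 0 0;0 0 0 0 0 0 0",
)

```text
time_s: 24.1
position: [0.5414, 0.0392, 0.0539]
tool_rot: [[-0.198, 0.98, 0.002], [0.98, 0.198, 0.0], [0.0, 0.002, -1.0]]
ft_force: [-6.0, 19.5, 21.4]
grip_width: 0.0156
gripper_force: 109.7
```

Emit:
move_arm(
  plan="0 0 0 0 0 0 0;0 0 0 0 0 0 0;0 0 0 0 0 0 0;0 0 0 0 0 0 0",
)

```text
time_s: 24.6
position: [0.5414, 0.0392, 0.0539]
tool_rot: [[-0.198, 0.98, 0.002], [0.98, 0.198, 0.0], [-0.0, 0.002, -1.0]]
ft_force: [-6.6, 19.4, 21.7]
grip_width: 0.0156
gripper_force: 109.7
```

```bash
python3 g.py | grep -E "handle|disc"; python3 q.py | head -4; python3 -c "
from rig import env;print(env.observe()['wrist_torque'])"; python3 v.py side s6 260 345 150 215
```

```text
handle sy [-0.0865  0.0832  0.1103] sx [-0.0452 -0.0132  0.0392] 180
disc sy [-0.0026  0.0031  0.0078] 67
disc tilt deg 1.1204194246740162
handle sy [-0.0943 -0.0883  0.0642] sx [-0.0439 -0.0014  0.0495] 192
disc sy [0.0001 0.0002 0.0002] 4
[0.5414 0.0392 0.0539] [-7.2897 19.247  22.4593] 0.015264739487235848 tcp sx,sy 0.003412503831267082 0.07176325929880906
side stock end part n 107 sx [-0.0123  0.0025  0.0181] sy max 0.11637160450363979 z [0.0835 0.0913 0.1132]
side blade n 14 sx [-0.0141  0.0041  0.0152] sy [-0.0042  0.0064  0.0229] ztop 0.1344169179532003
top stock end part n 24 sx [-0.0163 -0.0113 -0.0053] sy max 0.11644660188559376 z [0.087  0.0902 0.0928]
[ 3.2062599   1.17323937 -0.03751518]
```

View pics/s6.png

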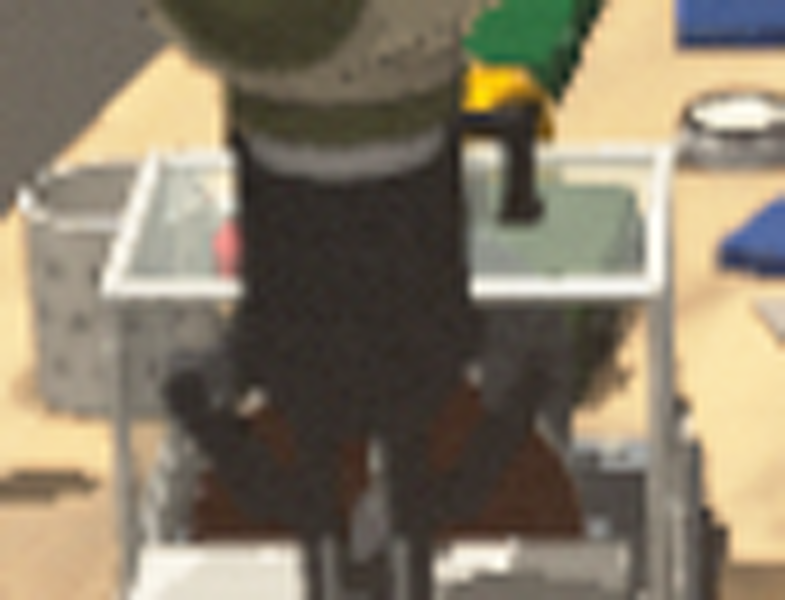

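The side view shows the guard back over the motor (handle post at crop 520,170). The blade, between the fingers at (370,500), is against the disc, and both pressing forces are steady. I'm handing it in.

```bash
python3 -c "
from rig import env;print(env.close_job())"
```

```text
the job is handed in; nothing more can be done
None
```

The job is handed in; no verdict came back. The guard is open against its stop, and the square is gripped in the corner near the disc's middle, pressed with about 20 N on the disc and 25 N on the table, at about 25 s of the 61 s.

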